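# Lid the praline tin, then hold the spray stencil over the chocolate plaque

## Task

We are about to spray the chocolate plaque that stands in the grey tray, so first put the loose lid back on the round tin of pralines, properly seated, and let go of it. Then take the steel stencil by its upright wooden grip, carry it over the steel screen and hold it level about 10 mm above the plaque, its window centred over the plaque and its long side in line with the plaque's (either way round), touching nothing with it. Never touch the plaque, leave the other things on the counter where they are, and finish while still holding the stencil there, without putting it down.

Things in the scene. Friction and masses are not known exactly. Their poses are not given: they have to be found in the camera images.
- tin: Open round aluminium tin of chocolates, outer diameter 116, 60 high, wall 3, inner diameter 110; loose, about 0.6 kg, standing upright. Origin: centre of its underside, z up. Tin and lid may stand in either of two places on the robot's left.
- lid: Loose aluminium lid, about 0.15 kg, lying right way up. From below: plug of diameter 98, 8 high (goes inside the tin); disc of diameter 122, 5 thick (8 to 13 above the origin; rests on the rim); central knob (13 to 41 above the origin). Origin: centre of the plug's underside, z up. Seated, its origin is 52 above the tin's.
- lid_knob (a point): Middle of the lid's cylindrical knob (diameter 24, 28 high), on the lid's axis, 27 above the lid's origin: where to grip it.
- stencil: Flat stainless steel spray stencil, 3 thick, loose, about 0.14 kg, lying flat, grip up. Origin: centre of its window, at the underside; x along its long side, z up. Plate from x -75 to +60 and y -48 to +48; window 90 (x) by 60 (y), crossed by thin leaf bars. An upright wooden grip stands at x = -62, y = 0.
- stencil_grip (a point): In the stencil's wooden grip, at x = -62, y = 0, 33 above the underside. The grip is 14 thick in x, 32 wide in y, and reaches from 3 to 55 above the underside: pinch it across x from above, firmly (60 N or more), as the plate overhangs towards +x.
- plaque: Rectangular dark chocolate plaque 100 (x) by 70 (y) by 12 thick on a small aluminium stand that is fixed inside the tray; total height 32, top about 37 above the counter. Origin: centre of the stand's underside; x along the plaque's long side, z up. Its coating is wet: never touch.
- plaque_top (a point): Centre of the plaque's top face, 32 above the origin of plaque; axes as plaque.
- tray: Shallow grey plastic tray around the plaque, fixed, 250 (x) by 270 (y), walls 45 high and 5 thick, floor 5 thick. Origin: centre of its underside.
- screen: Upright stainless splash screen between the tray and the rest, fixed: 300 long in x, 3 thick in y, 90 high, with a low foot 25 wide on its -y side. Origin: on the counter, in the middle of the upright sheet.
- can: Aluminium spray can, diameter 54, 190 high, standing; bystander. Origin: centre of its underside.
- jar: Amber glass jar, diameter 60, 75 high, standing; bystander. Origin: centre of its underside.
- cutter: Steel ring cutter, diameter 70, 40 high; bystander. Origin: centre of its underside.
- brush: Brush 200 long, lying; bystander. Origin: under its middle.
- bars: Square steel caramel bar, 300 by 12 by 12, lying; bystander. Origin: centre of its underside.
- cup: White cup, diameter 76, 80 high; bystander. Origin: centre of its underside.
- wedge: Small cream-coloured block 70 by 50 by 30; bystander. Origin: centre of its underside.
There are look-alikes about, which are no part of the job. Leave any orange look-alike of the tin alone.

How it is judged:
By the outcome, as a careful person would: the job done as asked, in the order asked, and still so for the second after the job is handed in, while the arm keeps its last pose, push and grip.
It also fails if it takes over 51 s, if anything falls off the work surface, if the arm or the gripper's body presses on something with over 40 N, if the wrist force passes 120 N, or if a joint passes its speed limit or range.

## Robot

A 6-joint arm with a two-finger parallel gripper is mounted at the origin on the work surface. World frame = base frame: x ahead of the robot, y to its left, z up, the work surface at z = 0. Lengths are in m, angles in rad, forces in N, time in s.
With the tool pointing down it reaches from about 0.35 to 0.725 m from the base axis. Payload 4.3 kg.
Tool frame: the origin (TCP) lies between the finger pads; the fingertips stand 14 mm ahead of it and the grasp point (between the pads) lies 5 mm behind it; y points along the fingers, z is the direction in which the jaws open and shut, and the axes are right-handed (so a half turn about y gives the same grasp; the last joint's range is limited). The gripper opens to 85 mm and grips with 20 to 120 N. Pads are 22 mm wide; open, the fingers measure 114 mm over their backs; the gripper's body (76 mm by 85 mm) begins 54 mm behind the grasp point. The pads swing forward as they close: fully open they stand 13 mm farther back than shut.
Start: joints at [-1.353, 0.377, 0.081, 1.274, 0, 1.46], TCP at [0.185, -0.544, 0.245] pointing down, gripper open.
Joint ranges: [-2.72, 2.72], [-0.84, 1.66], [-1.02, 1.22], [-1.77, 2.12], [-1.37, 1.28], [-3.14, 3.14]. Speed limits (rad/s): [2.57, 2.57, 3.14, 3.14, 3.14, 3.14].

## Interface

Orientations are given as a 3x3 rotation matrix whose columns are the frame's x, y, z axes.
In Python, from plant import robot gives the robot as it stands.
- The arm moves only by the shell command python3 -m handwheel 'ROWS' [FORCE]. ROWS is JSON, a list of rows, each an object of numbers: "x", "y", "z": the shift along the tool's x, y, z in m; "spin": the turn about the tool's y in rad; "gripper": the closure in counts, from 0 (fully open) to 255 (shut). A call has 1 to 8 rows; each row shifts and turns the commanded pose from where the row before left it, along the tool's axes as they then stand; what a row does not reach is not made up. A row lasts 1/12 s, in which the tool goes at most 41.7 mm and 7.16 degrees, less where a joint would pass 70% of its speed; a pose out of reach is approached as far as the arm can. A call is refused whole if a number of a shift passes 0.0417 or a number of a turn 0.125, either way. A call with a gripper value outside its range is refused whole. The fingers move at their own pace and stop on an object; FORCE is the grip in N (left out, the last holds). Time passes only in rows, so rows that do not move let the fingers close. It gives the time, the measured TCP pose, the force and the opening at its end, in the units of the state.
- robot.read_state(): the state, without advancing time (a new reading comes with each control period).
- robot.grab_frame(name): name is "side" or "top"; returns a dict with "img" (384x512x3 uint8, red, green, blue), "fx", "fy", "cx", "cy" (pixels), "extrinsics" (4x4, takes a point from world to camera coordinates). Camera axes: x right, y down, z forward; pixel columns grow to the right and rows downward; lengths in m; the calibration is good to about 2 mm. A picture is of the moment at which its call begins. There is no depth.
- robot.hand_in(): hands the job in, once; it reports no verdict.
The state is a dict: "time": time; "joint_positions": joint angles; "qvel": joint speeds; "effort": joint torques, N m; "ee_pos": TCP position; "ee_rot": TCP orientation; "force": force on the tool from outside, world axes, zero at the start; "ft_torque": the same for the moment, N m; "opening": finger opening in m.
Only numpy, scipy, OpenCV 4.12 (cv2) and the standard library are available. Lean on these libraries where they do the work, as an engineer would, in place of code of your own. Each camera call takes 0.05 s, during which the arm holds its last target. There are 200 camera calls.

## Working session

There is one attempt and no reset: what is moved stays moved. The work goes in short steps, Python scripts to look and compute and a shell command to move; the robot and the scene stay as the last step left them, time stands still between calls to the robot, and variables do not carry over. Pictures are saved under pics/ and viewed, about 8 in all and at most 12, crops included, and the job is handed in when it is done.

```bash
ls; mkdir -p pics; cat > h.py <<'E'
import numpy as np,cv2
from plant import robot
def grab(n,save=None):
    f=robot.grab_frame(n)
    if save: cv2.imwrite('pics/'+save,f['img'][:,:,::-1]); np.savez('pics/'+n+'.npz',**f)
    return f
def load(n): return dict(np.load('pics/'+n+'.npz'))
def ray(f,u,v,z):
    E=np.array(f['extrinsics']);R=E[:3,:3];c=-R.T@E[:3,3]
    d=R.T@np.array([(u-f['cx'])/f['fx'],(v-f['cy'])/f['fy'],1.])
    return c+d*(z-c[2])/d[2]
def proj(f,p):
    E=np.array(f['extrinsics']);q=E[:3,:3]@np.array(p)+E[:3,3]
    return np.array([f['fx']*q[0]/q[2]+f['cx'],f['fy']*q[1]/q[2]+f['cy']])
E
python3 - <<'E'
from h import *
a=grab('top','top0.png');b=grab('side','side0.png')
for f in(a,b):
    E=f['extrinsics'];print(f['fx'],f['cx'],f['cy'],np.round(E,3),-E[:3,:3].T@E[:3,3])
s=robot.read_state();print(s)
E
```

```text
pics
443.8984464116646 262.86037857164513 192.32410238844088 [[-2.600e-02 -1.000e+00 -1.200e-02 -1.000e-03]
 [-9.930e-01  2.700e-02 -1.110e-01  5.340e-01]
 [ 1.120e-01  9.000e-03 -9.940e-01  1.371e+00]
 [ 0.000e+00  0.000e+00  0.000e+00  1.000e+00]] [ 0.37708431 -0.02817179  1.42138894]
359.97971122728757 254.1720853436727 193.25120334763332 [[-0.924 -0.382 -0.004  0.489]
 [-0.287  0.703 -0.651  0.226]
 [ 0.251 -0.601 -0.759  1.225]
 [ 0.     0.     0.     1.   ]] [0.20922976 0.76351224 1.07930928]
{'time': 0.1, 'joint_positions': array([-1.35331137e+00,  3.78005348e-01,  7.97726870e-02,  1.27439948e+00,
        9.37698218e-06,  1.46049991e+00]), 'qvel': array([-1.52987651e-03, -2.46102732e-03,  1.55285505e-03,  4.85051895e-05,
       -8.69504444e-04, -1.30461689e-03]), 'effort': array([ 6.96588213e-04, -4.64692497e+01,  2.70582926e+01,  1.20289557e-02,
       -5.35678817e-05, -1.81992213e-06]), 'ee_pos': array([ 0.1850068 , -0.54383556,  0.24445063]), 'ee_rot': array([[-9.46758988e-01, -3.86964939e-04,  3.21942960e-01],
       [-3.21943123e-01,  1.79458764e-03, -9.46757310e-01],
       [-2.11392972e-04, -9.99998315e-01, -1.82362268e-03]]), 'force': array([-0.14360066, -0.00853183, -0.45505967]), 'ft_torque': array([-0.02088216,  0.04976889,  0.01109575]), 'opening': 0.08530229403034889}
```

View pics/top0.png

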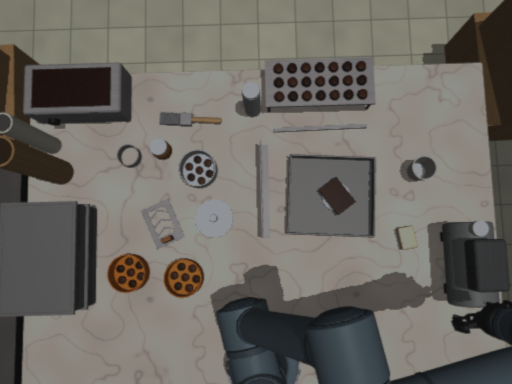

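View pics/side0.png

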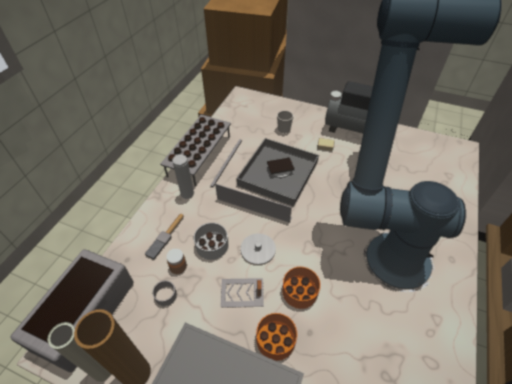

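Top view: the silver tin is at (198,169), the lid at (214,218), the stencil at (163,224) with its grip at (168,239), the plaque at (337,196) and the screen at x≈263. The orange tins at (129,272) and (184,277) are look-alikes. The aluminium tin with chocolates fits the description. I'll confirm it in a crop.

```bash
python3 - <<'E'
from h import *
a=load('top')['img'][:,:,::-1];b=load('side')['img'][:,:,::-1]
A=cv2.resize(a[140:260,130:250],(480,480),interpolation=cv2.INTER_CUBIC)
B=cv2.resize(b[210:320,180:290],(300,300),interpolation=cv2.INTER_CUBIC)
C=cv2.resize(a[170:225,310:365],(300,300),interpolation=cv2.INTER_CUBIC)
o=np.zeros((600,780,3),np.uint8);o[:480,:480]=A;o[:300,480:]=B;o[300:,480:]=C
cv2.imwrite('pics/crop1.png',o)
E
```

```text
(no output)
```

View pics/crop1.png

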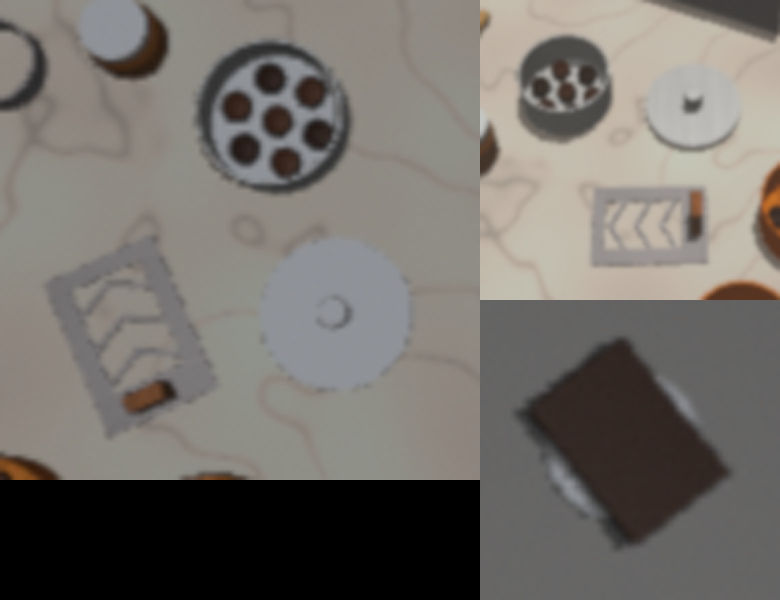

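```bash
cat > m.py <<'E'
from h import *
f=load('top');im=f['img'].astype(int);r,g,b=im[...,0],im[...,1],im[...,2]
def at(u,v): return im[v,u]
for n,p in dict(counter=(200,200),counter2=(150,190),lid=(205,212),sten=(148,213),sten2=(180,230),rim=(184,160),rimR=(216,172),paper=(205,160),plq=(337,196),plqshadow=(328,208),tray=(310,180),grip=(167,239)).items(): print(n,at(*p))
def biggest(m,x0,x1,y0,y1):
    k=np.zeros(m.shape,np.uint8);k[y0:y1,x0:x1]=m[y0:y1,x0:x1]
    c=max(cv2.findContours(k,cv2.RETR_EXTERNAL,cv2.CHAIN_APPROX_NONE)[0],key=cv2.contourArea)
    return c
warm=r-b
def w(c,z): return np.array([ray(f,u,v,z)[:2] for u,v in c.reshape(-1,2)])
c=biggest(warm<8,192,236,195,241);P=w(c,.013);print('lid',cv2.minEnclosingCircle(P.astype(np.float32)),cv2.fitEllipse((P*1000).astype(np.float32)))
c=biggest((r<110)|(warm<6),174,222,145,191);P=w(c,.06);print('tin',cv2.fitEllipse((P*1000).astype(np.float32)))
c=biggest(warm<8,138,190,195,252);P=w(c,.003);R=cv2.minAreaRect((P*1000).astype(np.float32));print('sten',R)
c=biggest((warm>6)&(r<80),310,365,170,222);P=w(c,.037);R=cv2.minAreaRect((P*1000).astype(np.float32));print('plq',R)
c=biggest(warm>25,155,178,230,248);P=w(c,.055);R=cv2.minAreaRect((P*1000).astype(np.float32));print('grip',R)
E
python3 m.py
```

```text
counter [141 134 126]
counter2 [143 140 133]
lid [143 146 152]
sten [126 122 117]
sten2 [123 119 120]
rim [54 54 54]
rimR [65 64 65]
paper [73 66 65]
plq [49 38 34]
plqshadow [ 97  98 100]
tray [101 100  99]
grip [106  68  44]
lid ((0.44507673382759094, 0.15582141280174255), 0.07963355630636215) ((454.1429748535156, 150.7926025390625), (121.2915267944336, 144.96981811523438), 31.699403762817383)
tin ((609.5922241210938, 185.5430908203125), (114.98833465576172, 124.23147583007812), 133.3880157470703)
sten ((440.8114013671875, 288.7897033691406), (160.4938201904297, 132.29141235351562), 22.697139739990234)
plq ((516.766357421875, -245.9770965576172), (98.52535247802734, 68.75637817382812), 36.04795455932617)
grip ((394.98687744140625, 286.7113342285156), (12.433277130126953, 31.41774559020996), 25.16240882873535)
```

```bash
cat >> m.py <<'E'
print('----')
for t in (0,2,4):
    c=biggest(warm<t,192,236,195,241);P=w(c,.013);print('lid',cv2.fitEllipse((P*1000).astype(np.float32)))
c=biggest(r<100,174,222,145,191);P=w(c,.06);print('tin outline',cv2.fitEllipse((P*1000).astype(np.float32)),c.reshape(-1,2).min(0),c.reshape(-1,2).max(0))
cam=np.array([.377,-.028]);d=np.array([.61,.186])-cam;d/=np.linalg.norm(d)
q=P[(P-P.mean(0))@d>-.01];A=np.c_[2*q,np.ones(len(q))];s=np.linalg.lstsq(A,(q**2).sum(1),rcond=None)[0];print('tin far arc',s[:2],np.sqrt(s[2]+s[:2]@s[:2]))
print('tin hand',ray(f,197.9,168.6,.06)[:2])
K=np.array([ray(f,(x+.5)/4-.5+130,(y+.5)/4-.5+140,.003)[:2] for x,y in((152,235),(216,383),(110,437),(47,285))])
print('sten corners',K,K.mean(0),np.linalg.norm(np.roll(K,1,0)-K,axis=1), [np.degrees(np.arctan2(*(K[i]-K[j])[::-1])) for i,j in((0,1),(3,2))])
S=load('side')
lid=ray(f,214,218,.013)
print('side crop tin rim ctr etc: lid knob top ray z.041',ray(S,(212+.5)/300*110-.5+180+0,(0),.041) if 0 else '')
k=lambda x,y:((x-480+.5)/300*110-.5+180,(y+.5)/300*110-.5+210)
print('knobtop side',ray(S,*k(692,95),.041)[:2],'lid disc side',ray(S,*k(693,107),.013)[:2])
print('sten side corners',[ray(S,*k(*p),.003)[:2].round(4) for p in((594,188),(705,188),(708,264),(591,265))])
E
python3 m.py|sed '1,/----/d'
```

```text
lid ((457.4194641113281, 144.0324249267578), (117.55797576904297, 118.86930084228516), 174.29183959960938)
lid ((457.4991760253906, 144.34373474121094), (119.01721954345703, 119.5848159790039), 2.818851947784424)
lid ((457.5538024902344, 144.5947723388672), (119.76819610595703, 121.0077896118164), 179.4976348876953)
tin outline ((621.83349609375, 194.76089477539062), (79.16632843017578, 101.42133331298828), 35.861202239990234) [179 150] [213 179]
tin far arc [0.61543523 0.19048866] 0.04834900810590755
tin hand [0.60985267 0.18489255]
sten corners [[0.52527357 0.29234742]
 [0.40533853 0.2414369 ]
 [0.36479753 0.32611307]
 [0.48721292 0.37692659]] [0.44565564 0.309206  ] [0.0927483  0.13029311 0.09388092 0.13254259] [np.float64(23.000452651824542), np.float64(22.542892781551874)]
side crop tin rim ctr etc: lid knob top ray z.041 
knobtop side [0.45553467 0.14916359] lid disc side [0.4543134  0.14860873]
sten side corners [array([0.5241, 0.2928]), array([0.4008, 0.2422]), array([0.3628, 0.3289]), array([0.4855, 0.3805])]
```

Fix on: lid (0.456,0.146), tin (0.611,0.187), grip (0.395,0.287) at yaw 22.7°, plaque (0.517,-0.246) at yaw 36°. First I turn the tool to yaw 22.7°.

```bash
cat >> h.py <<'E'
def go(x,y,z,yaw=None):
    s=robot.read_state();R=s['ee_rot'];p=s['ee_pos'];d=np.array([x,y,z])-p
    print('t %.2f'%s['time'],'p',p.round(4),'yaw %.2f'%np.degrees(np.arctan2(R[1,2],R[0,2])),'F',s['force'].round(1),'M',s['ft_torque'].round(2),'open %.4f'%s['opening'],'q',s['joint_positions'].round(2))
    print('tool shift',(R.T@d).round(4), 'spin', None if yaw is None else round(float(np.arctan2(R[1,2],R[0,2])-np.radians(yaw)),4), 'ydown',R[:,1].round(4))
E
python3 -m handwheel '[{"spin":-0.125},{"spin":-0.125},{"spin":-0.125},{"spin":-0.125},{"spin":-0.125},{"spin":-0.125},{"spin":-0.125},{"spin":-0.125}]'
python3 -m handwheel '[{"spin":-0.125},{"spin":-0.125},{"spin":-0.125},{"spin":-0.125},{"spin":-0.125},{"spin":-0.014},{}]'
python3 -c "
from h import *
go(.456,.146,.14,22.7)"
```

```text
t 0.10 p [ 0.185  -0.5438  0.2445] yaw -71.22 F [-0.1 -0.  -0.5] M [-0.02  0.05  0.01] open 0.0853 q [-1.35  0.38  0.08  1.27  0.    1.46]
tool shift [-0.4786  0.1056 -0.5657] spin -1.6392 ydown [-4.0e-04  1.8e-03 -1.0e+00]invalid input at $[0]: expected keys x, y, z, spin, gripper
invalid input at $[0]: expected keys x, y, z, spin, gripper
```

Every row needs all its keys.

```bash

python3 -m handwheel '[{"x":0,"y":0,"z":0,"spin":-0.125,"gripper":0},{"x":0,"y":0,"z":0,"spin":-0.125,"gripper":0},{"x":0,"y":0,"z":0,"spin":-0.125,"gripper":0},{"x":0,"y":0,"z":0,"spin":-0.125,"gripper":0},{"x":0,"y":0,"z":0,"spin":-0.125,"gripper":0},{"x":0,"y":0,"z":0,"spin":-0.125,"gripper":0},{"x":0,"y":0,"z":0,"spin":-0.125,"gripper":0}]'
python3 -m handwheel '[{"x":0,"y":0,"z":0,"spin":-0.125,"gripper":0},{"x":0,"y":0,"z":0,"spin":-0.125,"gripper":0},{"x":0,"y":0,"z":0,"spin":-0.125,"gripper":0},{"x":0,"y":0,"z":0,"spin":-0.125,"gripper":0},{"x":0,"y":0,"z":0,"spin":-0.125,"gripper":0},{"x":0,"y":0,"z":0,"spin":-0.125,"gripper":0},{"x":0,"y":0,"z":0,"spin":-0.014,"gripper":0},{"x":0,"y":0,"z":0,"spin":0,"gripper":0}]'
python3 -c "
from h import *
go(.456,.146,.14,22.7)
go(.38,-.3,.24,22.7)"
```

```text
time: 0.68
ee_pos: [0.185, -0.544, 0.2447]
ee_rot: [[-0.354, -0.0, 0.935], [-0.935, 0.001, -0.354], [-0.001, -1.0, -0.001]]
force: [-0.3, 0.6, 0.4]
opening: 0.0852
time: 1.35
ee_pos: [0.1851, -0.5441, 0.2449]
ee_rot: [[0.384, -0.0, 0.924], [-0.924, 0.001, 0.384], [-0.001, -1.0, 0.0]]
force: [-0.3, 0.0, -0.1]
opening: 0.0854
t 1.35 p [ 0.1851 -0.5441  0.2449] yaw 22.55 F [-0.3  0.  -0.1] M [ 0.03 -0.01  0.01] open 0.0854 q [-1.35  0.38  0.08  1.27 -0.   -0.18]
tool shift [-0.5334  0.1054  0.5149] spin -0.0026 ydown [-2.e-04  8.e-04 -1.e+00]
t 1.35 p [ 0.1851 -0.5441  0.2449] yaw 22.55 F [-0.3  0.  -0.1] M [ 0.03 -0.01  0.01] open 0.0854 q [-1.35  0.38  0.08  1.27 -0.   -0.18]
tool shift [-0.1507  0.005   0.2737] spin -0.0026 ydown [-2.e-04  8.e-04 -1.e+00]
```

```bash

python3 -m handwheel '[{"x":-0.019,"y":0,"z":0.034,"spin":0,"gripper":0},{"x":-0.019,"y":0,"z":0.034,"spin":0,"gripper":0},{"x":-0.019,"y":0,"z":0.034,"spin":0,"gripper":0},{"x":-0.019,"y":0,"z":0.034,"spin":0,"gripper":0},{"x":-0.019,"y":0,"z":0.034,"spin":0,"gripper":0},{"x":-0.019,"y":0,"z":0.034,"spin":0,"gripper":0},{"x":-0.019,"y":0,"z":0.034,"spin":0,"gripper":0},{"x":-0.019,"y":0,"z":0.034,"spin":0,"gripper":0}]'
python3 -m handwheel '[{"x":-0.032,"y":0,"z":0.020,"spin":0,"gripper":0},{"x":-0.032,"y":0,"z":0.020,"spin":0,"gripper":0},{"x":-0.032,"y":0,"z":0.020,"spin":0,"gripper":0},{"x":-0.032,"y":0,"z":0.020,"spin":0,"gripper":0},{"x":-0.032,"y":0,"z":0.020,"spin":0,"gripper":0},{"x":-0.032,"y":0,"z":0.020,"spin":0,"gripper":0},{"x":-0.032,"y":0,"z":0.020,"spin":0,"gripper":0},{"x":-0.032,"y":0,"z":0.020,"spin":0,"gripper":0}]'
python3 -m handwheel '[{"x":-0.031,"y":0.02,"z":0.020,"spin":0,"gripper":0},{"x":-0.031,"y":0.02,"z":0.020,"spin":0,"gripper":0},{"x":-0.031,"y":0.02,"z":0.020,"spin":0,"gripper":0},{"x":-0.031,"y":0.02,"z":0.020,"spin":0,"gripper":0},{"x":0,"y":0,"z":0,"spin":0,"gripper":0},{"x":0,"y":0,"z":0,"spin":0,"gripper":0}]' 40
python3 -c "
from h import *
go(.456,.146,.03,22.7)"
```

```text
time: 2.02
ee_pos: [0.3782, -0.2976, 0.2453]
ee_rot: [[0.383, 0.0, 0.924], [-0.924, -0.0, 0.383], [0.0, -1.0, 0.0]]
force: [0.7, -0.6, 0.2]
opening: 0.0857
time: 2.68
ee_pos: [0.4261, 0.0005, 0.2454]
ee_rot: [[0.383, 0.0, 0.924], [-0.924, -0.0, 0.383], [0.0, -1.0, 0.0]]
force: [1.2, 0.6, 0.4]
opening: 0.0855
time: 3.18
ee_pos: [0.4508, 0.1444, 0.1644]
ee_rot: [[0.387, -0.003, 0.922], [-0.922, -0.001, 0.387], [-0.0, -1.0, -0.003]]
force: [-0.1, 0.2, 0.3]
opening: 0.0855
t 3.18 p [0.4508 0.1444 0.1644] yaw 22.78 F [-0.1  0.2  0.3] M [-0.03  0.    0.02] open 0.0855 q [ 0.18  0.22 -0.35  1.   -0.    1.35]
tool shift [0.0006 0.1343 0.0058] spin 0.0015 ydown [-3.2e-03 -9.0e-04 -1.0e+00]
```

```bash

python3 -m handwheel '[{"x":0,"y":0.035,"z":0.005,"spin":0,"gripper":0},{"x":0,"y":0.035,"z":0,"spin":0,"gripper":0},{"x":0,"y":0.034,"z":0,"spin":0,"gripper":0},{"x":0,"y":0.02,"z":0,"spin":0,"gripper":0},{"x":0,"y":0.010,"z":0,"spin":0,"gripper":0},{"x":0,"y":0,"z":0,"spin":0,"gripper":0}]'
python3 -m handwheel '[{"x":0,"y":0,"z":0,"spin":0,"gripper":255},{"x":0,"y":0,"z":0,"spin":0,"gripper":255},{"x":0,"y":0,"z":0,"spin":0,"gripper":255},{"x":0,"y":0,"z":0,"spin":0,"gripper":255},{"x":0,"y":0,"z":0,"spin":0,"gripper":255},{"x":0,"y":0,"z":0,"spin":0,"gripper":255},{"x":0,"y":0,"z":0,"spin":0,"gripper":255},{"x":0,"y":0,"z":0,"spin":0,"gripper":255}]' 60
python3 -c "
from h import *
go(.456,.146,.03,22.7)
grab('side','s1.png')
"
```

```text
time: 3.68
ee_pos: [0.4549, 0.1431, 0.03]
ee_rot: [[0.382, -0.004, 0.924], [-0.924, -0.001, 0.382], [-0.0, -1.0, -0.004]]
force: [-0.1, 0.3, -0.7]
opening: 0.0855
time: 4.35
ee_pos: [0.4578, 0.1449, 0.033]
ee_rot: [[0.386, 0.002, 0.923], [-0.923, -0.0, 0.386], [0.001, -1.0, 0.002]]
force: [-1.3, -0.2, 5.4]
opening: 0.0223
t 4.35 p [0.4578 0.1449 0.033 ] yaw 22.68 F [-1.3 -0.2  5.4] M [-0.13  0.2  -0.01] open 0.0223 q [ 0.17  0.37 -0.53  0.67 -0.    1.35]
tool shift [-0.0017  0.003  -0.0012] spin -0.0003 ydown [ 2.3e-03 -1.0e-04 -1.0e+00]
```

```bash
python3 -c "
from h import *
im=load('side')['img'][:,:,::-1]
cv2.imwrite('pics/s1c.png',cv2.resize(im[180:320,160:330],(680,560),interpolation=cv2.INTER_CUBIC))"
```

```text
(no output)
```

View pics/s1c.png

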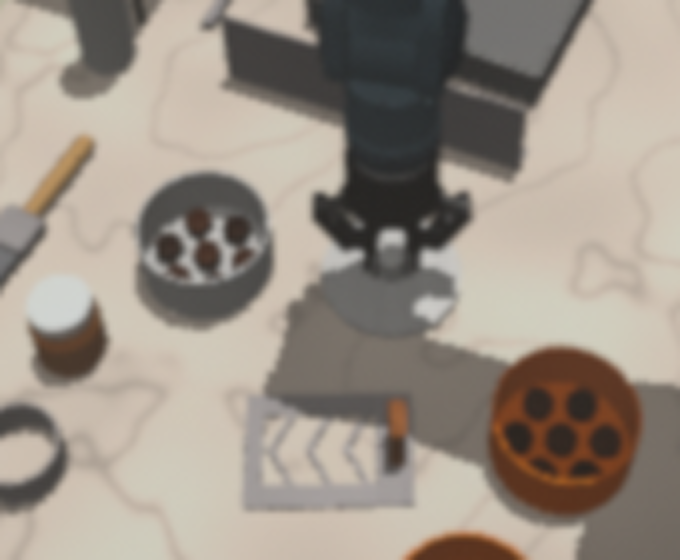

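The side view shows the jaws around the knob at (390,250), and the stencil and tin have not moved. I'll lift and carry the lid to above the tin.

```bash

python3 -m handwheel '[{"x":0,"y":-0.01,"z":0,"spin":0,"gripper":255},{"x":0,"y":-0.02,"z":0,"spin":0,"gripper":255},{"x":0,"y":-0.03,"z":0,"spin":0,"gripper":255},{"x":0,"y":-0.03,"z":0,"spin":0,"gripper":255},{"x":0,"y":-0.01,"z":0,"spin":0,"gripper":255},{"x":0,"y":0,"z":0,"spin":0,"gripper":255}]'
python3 -m handwheel '[{"x":0.004,"y":0,"z":0.03,"spin":0,"gripper":255},{"x":0.004,"y":0,"z":0.03,"spin":0,"gripper":255},{"x":0.004,"y":0,"z":0.03,"spin":0,"gripper":255},{"x":0.004,"y":0,"z":0.03,"spin":0,"gripper":255},{"x":0.004,"y":0,"z":0.028,"spin":0,"gripper":255},{"x":0,"y":0,"z":0.01,"spin":0,"gripper":255},{"x":0,"y":0,"z":0,"spin":0,"gripper":255},{"x":0,"y":0,"z":0,"spin":0,"gripper":255}]'
python3 -c "
from h import *
go(.611,.187,.095,22.7)
a=grab('side','s2.png')['img'];b=grab('top','t2.png')['img']
o=np.hstack([cv2.resize(a[195:280,160:245],(400,400),interpolation=2),cv2.resize(b[135:220,160:245],(400,400),interpolation=2)])
cv2.imwrite('pics/c2.png',o[:,:,::-1])
"
```

```text
time: 4.9
ee_pos: [0.4592, 0.1453, 0.1351]
ee_rot: [[0.386, 0.006, 0.923], [-0.923, 0.001, 0.386], [0.002, -1.0, 0.006]]
force: [0.6, -0.4, -2.2]
opening: 0.0218
time: 5.57
ee_pos: [0.6093, 0.1872, 0.1299]
ee_rot: [[0.386, -0.003, 0.923], [-0.923, -0.001, 0.386], [-0.0, -1.0, -0.003]]
force: [-0.5, 0.6, -1.9]
opening: 0.0219
t 5.57 p [0.6093 0.1872 0.1299] yaw 22.70 F [-0.5  0.6 -1.9] M [ 0.01 -0.02  0.02] open 0.0219 q [ 0.2   0.56  0.06  1.08 -0.    1.37]
tool shift [0.0008 0.0349 0.0017] spin 0.0 ydown [-3.2e-03 -8.0e-04 -1.0e+00]
```

View pics/c2.png

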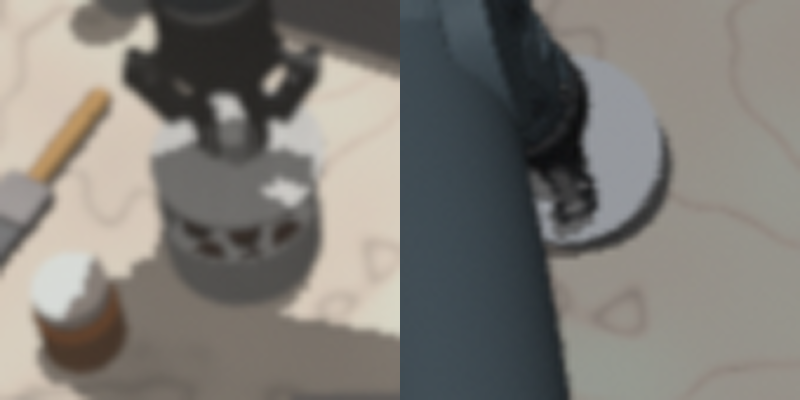

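```bash
cat > m2.py <<'E'
from h import *
from scipy.optimize import least_squares
T=load('top');S=load('side')
th=np.linspace(0,2*np.pi,720)
def ext(f,c,r,z):
    P=np.array([proj(f,(c[0]+r*np.cos(t),c[1]+r*np.sin(t),z)) for t in th]);return P.min(0),P.max(0)
print('tin side rim ext for .611,.187',ext(S,(.611,.187),.058,.06),' top',ext(T,(.611,.187),.058,.06))
print('tin side meas (crop1) L R T', (519-480+.5)/300*110-.5+180,(609-480+.5)/300*110-.5+180,(36.5)/300*110-.5+210)
print('lid ext side at TCP',ext(S,(.6093,.1872),.061,.11),'top',ext(T,(.6093,.1872),.061,.11))
k=85/400
print('lid side meas L R',150*k-.5+160,326*k-.5+160,' top meas R,Tp',264*k-.5+160,57*k-.5+135)
E
python3 m2.py
```

```text
tin side rim ext for .611,.187 (array([193.56733069, 221.60711649]), array([227.87820687, 250.20646907]))  top (array([178.61784189, 149.92552105]), array([215.83914686, 186.75573264]))
tin side meas (crop1) L R T 193.98333333333332 226.98333333333335 222.88333333333333
lid ext side at TCP (array([191.05962277, 212.38114377]), array([228.32846483, 242.88329183])) top (array([174.20610078, 146.08032234]), array([214.81680103, 186.24461055]))
lid side meas L R 191.375 228.77499999999998  top meas R,Tp 215.6 146.6125
```

```bash

python3 -m handwheel '[{"x":0,"y":0.015,"z":0.0025,"spin":0,"gripper":255},{"x":0,"y":0.015,"z":0,"spin":0,"gripper":255},{"x":0,"y":0.005,"z":0,"spin":0,"gripper":255},{"x":0,"y":0.003,"z":0,"spin":0,"gripper":255},{"x":0,"y":0.002,"z":0,"spin":0,"gripper":255},{"x":0,"y":0,"z":0,"spin":0,"gripper":255}]'
python3 -m handwheel '[{"x":0,"y":0.002,"z":0,"spin":0,"gripper":255},{"x":0,"y":0.002,"z":0,"spin":0,"gripper":255},{"x":0,"y":0,"z":0,"spin":0,"gripper":255}]'
python3 -c "
from h import *
go(.612,.188,.085,22.7)"
```

```text
time: 6.17
ee_pos: [0.6122, 0.1882, 0.092]
ee_rot: [[0.386, -0.0, 0.923], [-0.923, -0.0, 0.386], [0.0, -1.0, -0.0]]
force: [0.1, 0.0, -1.1]
opening: 0.0218
time: 6.42
ee_pos: [0.6127, 0.1883, 0.088]
ee_rot: [[0.386, 0.0, 0.923], [-0.923, -0.0, 0.386], [0.0, -1.0, 0.0]]
force: [0.3, 0.2, -1.7]
opening: 0.0217
t 6.42 p [0.6127 0.1883 0.088 ] yaw 22.69 F [ 0.3  0.2 -1.7] M [-0.03  0.01  0.03] open 0.0217 q [ 0.2   0.59  0.01  0.99 -0.    1.37]
tool shift [-0.      0.003  -0.0007] spin -0.0002 ydown [ 4.e-04 -0.e+00 -1.e+00]
```

No contact and already below rim height, so the plug is entering. I'll go on in small steps.

```bash

python3 -m handwheel '[{"x":0,"y":0.001,"z":0,"spin":0,"gripper":255},{"x":0,"y":0.001,"z":0,"spin":0,"gripper":255},{"x":0,"y":0,"z":0,"spin":0,"gripper":255}]'
python3 -m handwheel '[{"x":0,"y":0.001,"z":0,"spin":0,"gripper":255},{"x":0,"y":0.001,"z":0,"spin":0,"gripper":255},{"x":0,"y":0,"z":0,"spin":0,"gripper":255}]'
python3 -c "
from h import *
go(.612,.188,.085,22.7)"
```

```text
time: 6.67
ee_pos: [0.6125, 0.1882, 0.0857]
ee_rot: [[0.386, -0.0, 0.923], [-0.923, -0.0, 0.386], [0.0, -1.0, -0.0]]
force: [-0.3, 0.4, -1.3]
opening: 0.0218
time: 6.92
ee_pos: [0.6127, 0.1883, 0.085]
ee_rot: [[0.386, 0.001, 0.923], [-0.923, 0.0, 0.386], [0.0, -1.0, 0.001]]
force: [-2.7, -0.7, 5.1]
opening: 0.0223
t 6.92 p [0.6127 0.1883 0.085 ] yaw 22.69 F [-2.7 -0.7  5.1] M [-0.14  0.57 -0.03] open 0.0223 q [ 0.2   0.59  0.    0.98 -0.    1.37]
tool shift [ 0.      0.     -0.0007] spin -0.0001 ydown [ 8.e-04  0.e+00 -1.e+00]
```

Contact at TCP z 0.085 is exactly the seated height. I'll release, rise and check.

```bash

python3 -m handwheel '[{"x":0,"y":0,"z":0,"spin":0,"gripper":0},{"x":0,"y":0,"z":0,"spin":0,"gripper":0},{"x":0,"y":0,"z":0,"spin":0,"gripper":0},{"x":0,"y":0,"z":0,"spin":0,"gripper":0},{"x":0,"y":0,"z":0,"spin":0,"gripper":0},{"x":0,"y":-0.02,"z":0,"spin":0,"gripper":0},{"x":0,"y":-0.03,"z":0,"spin":0,"gripper":0},{"x":0,"y":-0.03,"z":0,"spin":0,"gripper":0}]'
python3 -c "
from h import *
go(.395,.287,.16,22.7)"
```

```text
time: 7.58
ee_pos: [0.6113, 0.188, 0.1634]
ee_rot: [[0.386, -0.003, 0.923], [-0.923, -0.001, 0.386], [-0.001, -1.0, -0.003]]
force: [0.8, -0.8, 0.6]
opening: 0.0855
t 7.58 p [0.6113 0.188  0.1634] yaw 22.69 F [ 0.8 -0.8  0.6] M [-0.03 -0.09  0.01] open 0.0855 q [ 0.2   0.54  0.13  1.16 -0.    1.37]
tool shift [-0.1748  0.004  -0.1614] spin -0.0002 ydown [-3.2e-03 -7.0e-04 -1.0e+00]
```

```bash

python3 -m handwheel '[{"x":-0.025,"y":0,"z":-0.023,"spin":0,"gripper":0},{"x":-0.025,"y":0,"z":-0.023,"spin":0,"gripper":0},{"x":-0.025,"y":0,"z":-0.023,"spin":0,"gripper":0},{"x":-0.025,"y":0,"z":-0.023,"spin":0,"gripper":0},{"x":-0.025,"y":0,"z":-0.023,"spin":0,"gripper":0},{"x":-0.025,"y":0,"z":-0.023,"spin":0,"gripper":0},{"x":-0.025,"y":0,"z":-0.023,"spin":0,"gripper":0},{"x":0,"y":0,"z":0,"spin":0,"gripper":0}]'
python3 -c "
from h import *
go(.395,.287,.028,22.7)
a=grab('side','s3.png')['img'];b=grab('top','t3.png')['img']
o=np.hstack([cv2.resize(a[200:320,180:300],(400,400),interpolation=2),cv2.resize(b[140:260,130:250],(400,400),interpolation=2)])
cv2.imwrite('pics/c3.png',o[:,:,::-1])
"
```

```text
time: 8.25
ee_pos: [0.3906, 0.2887, 0.1635]
ee_rot: [[0.39, -0.005, 0.921], [-0.921, -0.0, 0.39], [-0.002, -1.0, -0.004]]
force: [-1.1, -0.4, -0.3]
opening: 0.0854
t 8.25 p [0.3906 0.2887 0.1635] yaw 22.98 F [-1.1 -0.4 -0.3] M [-0.01  0.05  0.03] open 0.0854 q [ 0.5   0.24 -0.32  1.01  0.    1.67]
tool shift [0.0035 0.1355 0.004 ] spin 0.0048 ydown [-4.6e-03 -2.0e-04 -1.0e+00]
```

View pics/c3.png

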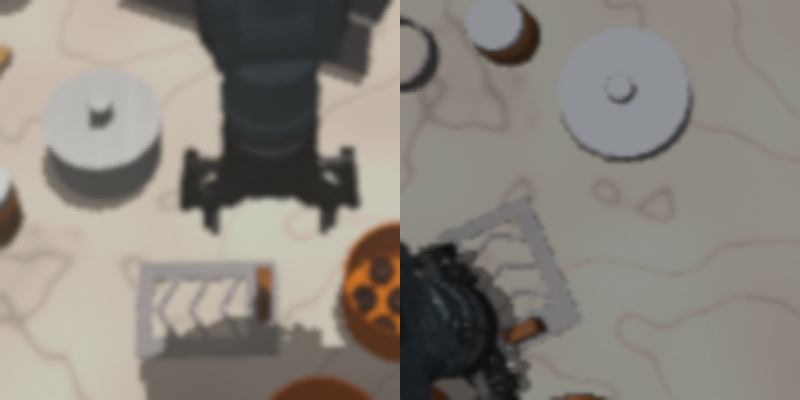

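Seated: the lid sits level and concentric on the tin (side crop (102,118), top crop (622,92)), and the grip is visible at top crop (525,328). I'll half-close the jaws for clearance from the orange tin, then descend.

```bash

python3 -m handwheel '[{"x":0.0035,"y":0.03,"z":0.004,"spin":0,"gripper":110},{"x":0,"y":0.025,"z":0,"spin":0.004,"gripper":110},{"x":0,"y":0.005,"z":0,"spin":0,"gripper":110},{"x":0,"y":0,"z":0,"spin":0,"gripper":110},{"x":0,"y":0,"z":0,"spin":0,"gripper":110}]'
python3 -c "
from h import *
go(.395,.287,.028,22.7)
f=load('top')
for p in((184,277),(129,272)): print(ray(f,*p,.05))"
```

```text
time: 8.77
ee_pos: [0.4023, 0.2857, 0.1042]
ee_rot: [[0.381, -0.0, 0.924], [-0.924, -0.0, 0.381], [0.0, -1.0, -0.0]]
force: [-0.1, -0.1, 0.9]
opening: 0.0485
t 8.77 p [0.4023 0.2857 0.1042] yaw 22.41 F [-0.1 -0.1  0.9] M [-0.02 -0.04  0.  ] open 0.0485 q [ 0.49  0.31 -0.4   0.86 -0.    1.67]
tool shift [-0.004   0.0762 -0.0062] spin -0.0051 ydown [-0.e+00 -2.e-04 -1.e+00]
[0.27794871 0.23210159 0.05      ]
[0.29721202 0.40058363 0.05      ]
```

```bash

python3 -m handwheel '[{"x":-0.004,"y":0.02,"z":-0.006,"spin":-0.005,"gripper":110},{"x":0,"y":0.02,"z":0,"spin":0,"gripper":110},{"x":0,"y":0.02,"z":0,"spin":0,"gripper":110},{"x":0,"y":0.01,"z":0,"spin":0,"gripper":110},{"x":0,"y":0.006,"z":0,"spin":0,"gripper":110},{"x":0,"y":0,"z":0,"spin":0,"gripper":110},{"x":0,"y":0,"z":0,"spin":0,"gripper":110}]'
python3 -c "
from h import *
go(.395,.287,.028,22.7)
a=grab('side','s4.png')['img']
cv2.imwrite('pics/c4.png',cv2.resize(a[250:320,200:300],(800,560),interpolation=2)[:,:,::-1])
"
```

```text
time: 9.35
ee_pos: [0.3956, 0.2878, 0.0289]
ee_rot: [[0.386, 0.002, 0.922], [-0.922, 0.001, 0.386], [-0.0, -1.0, 0.002]]
force: [-0.6, 0.3, -0.8]
opening: 0.0488
t 9.35 p [0.3956 0.2878 0.0289] yaw 22.73 F [-0.6  0.3 -0.8] M [0.   0.01 0.01] open 0.0488 q [ 0.5   0.39 -0.51  0.67 -0.    1.67]
tool shift [ 0.0005  0.0009 -0.0008] spin 0.0005 ydown [ 1.6e-03  7.0e-04 -1.0e+00]
```

View pics/c4.png

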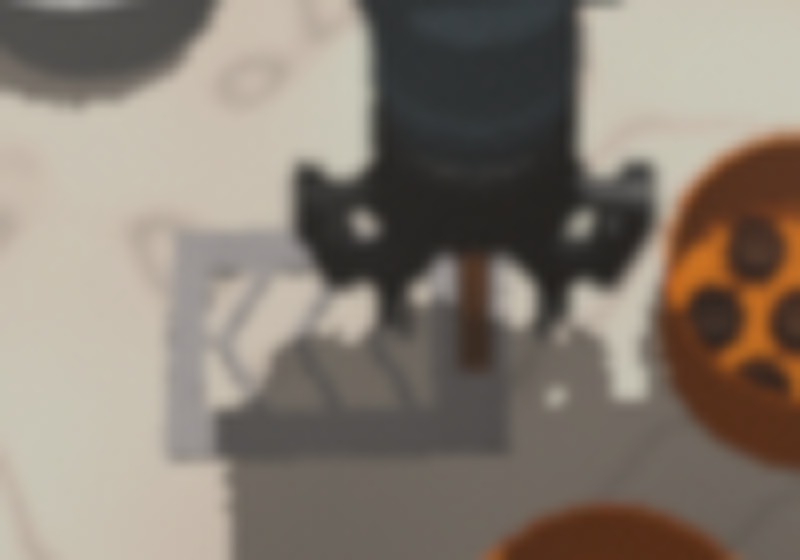

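The tips at (395,320) and (548,320) straddle the grip at (475,310), and the orange tin is clear. I'll close at 110 N and lift.

```bash

python3 -m handwheel '[{"x":0,"y":0,"z":0,"spin":0,"gripper":255},{"x":0,"y":0,"z":0,"spin":0,"gripper":255},{"x":0,"y":0,"z":0,"spin":0,"gripper":255},{"x":0,"y":0,"z":0,"spin":0,"gripper":255},{"x":0,"y":0,"z":0,"spin":0,"gripper":255},{"x":0,"y":0,"z":0,"spin":0,"gripper":255},{"x":0,"y":0,"z":0,"spin":0,"gripper":255}]' 110
python3 -c "
from h import *
go(.395,.287,.2,22.7)"
python3 -m handwheel '[{"x":0,"y":-0.005,"z":0,"spin":0,"gripper":255},{"x":0,"y":-0.01,"z":0,"spin":0,"gripper":255},{"x":0,"y":-0.02,"z":0,"spin":0,"gripper":255},{"x":0,"y":-0.03,"z":0,"spin":0,"gripper":255},{"x":0,"y":-0.03,"z":0,"spin":0,"gripper":255},{"x":0,"y":-0.03,"z":0,"spin":0,"gripper":255},{"x":0,"y":-0.03,"z":0,"spin":0,"gripper":255},{"x":0,"y":-0.015,"z":0,"spin":0,"gripper":255}]'
python3 -c "
from h import *
go(.467,-.2825,.2,36)"
```

```text
time: 9.98
ee_pos: [0.3953, 0.2878, 0.0288]
ee_rot: [[0.387, 0.002, 0.922], [-0.922, 0.001, 0.387], [-0.0, -1.0, 0.002]]
force: [-0.3, -0.8, 6.5]
opening: 0.0127
t 9.98 p [0.3953 0.2878 0.0288] yaw 22.75 F [-0.3 -0.8  6.5] M [-0.07  0.22  0.  ] open 0.0127 q [ 0.5   0.39 -0.51  0.66 -0.    1.67]
tool shift [ 0.0006 -0.1712 -0.0002] spin 0.0008 ydown [ 1.7e-03  8.0e-04 -1.0e+00]
time: 10.65
ee_pos: [0.3954, 0.2879, 0.2016]
ee_rot: [[0.387, 0.004, 0.922], [-0.922, 0.002, 0.387], [-0.0, -1.0, 0.004]]
force: [0.5, 0.3, -0.5]
opening: 0.0128
t 10.65 p [0.3954 0.2879 0.2016] yaw 22.75 F [ 0.5  0.3 -0.5] M [0.04 0.01 0.03] open 0.0128 q [ 0.5   0.22 -0.25  1.1  -0.    1.67]
tool shift [ 0.5537  0.0008 -0.1546] spin -0.2313 ydown [ 0.0037  0.0019 -1.    ]
```

```bash

python3 -m handwheel '[{"x":0.01,"y":0,"z":-0.003,"spin":0,"gripper":255},{"x":0.02,"y":0,"z":-0.006,"spin":0,"gripper":255},{"x":0.03,"y":0,"z":-0.008,"spin":0,"gripper":255},{"x":0.03,"y":0,"z":-0.008,"spin":0,"gripper":255},{"x":0.03,"y":0,"z":-0.008,"spin":0,"gripper":255},{"x":0.03,"y":0,"z":-0.008,"spin":0,"gripper":255},{"x":0.03,"y":0,"z":-0.008,"spin":0,"gripper":255},{"x":0.03,"y":0,"z":-0.008,"spin":0,"gripper":255}]'
python3 -m handwheel '[{"x":0.03,"y":0,"z":-0.008,"spin":0,"gripper":255},{"x":0.03,"y":0,"z":-0.008,"spin":0,"gripper":255},{"x":0.03,"y":0,"z":-0.008,"spin":0,"gripper":255},{"x":0.03,"y":0,"z":-0.008,"spin":0,"gripper":255},{"x":0.03,"y":0,"z":-0.008,"spin":0,"gripper":255},{"x":0.03,"y":0,"z":-0.008,"spin":0,"gripper":255},{"x":0.03,"y":0,"z":-0.008,"spin":0,"gripper":255},{"x":0.03,"y":0,"z":-0.008,"spin":0,"gripper":255}]'
python3 -m handwheel '[{"x":0.03,"y":0,"z":-0.009,"spin":0,"gripper":255},{"x":0.03,"y":0,"z":-0.009,"spin":0,"gripper":255},{"x":0.02,"y":0,"z":-0.009,"spin":0,"gripper":255},{"x":0.01,"y":0,"z":-0.005,"spin":0,"gripper":255},{"x":0,"y":0,"z":0,"spin":-0.08,"gripper":255},{"x":0,"y":0,"z":0,"spin":-0.08,"gripper":255},{"x":0,"y":0,"z":0,"spin":-0.071,"gripper":255},{"x":0,"y":0,"z":0,"spin":0,"gripper":255}]'
python3 -m handwheel '[{"x":0,"y":0,"z":0,"spin":0,"gripper":255},{"x":0,"y":0,"z":0,"spin":0,"gripper":255},{"x":0,"y":0,"z":0,"spin":0,"gripper":255}]'
python3 -c "
from h import *
go(.467,-.2825,.2,36)
a=grab('side','s5.png')['img'];b=grab('top','t5.png')['img']
o=np.hstack([cv2.resize(a[90:210,220:340],(400,400),interpolation=2),cv2.resize(b[140:260,275:395],(400,400),interpolation=2)])
cv2.imwrite('pics/c5.png',o[:,:,::-1])
"
```

```text
time: 11.32
ee_pos: [0.4215, 0.0696, 0.1964]
ee_rot: [[0.387, -0.003, 0.922], [-0.922, -0.001, 0.387], [-0.001, -1.0, -0.003]]
force: [-0.4, 0.3, -2.1]
opening: 0.0128
time: 11.98
ee_pos: [0.4552, -0.1759, 0.1963]
ee_rot: [[0.386, -0.003, 0.922], [-0.922, 0.001, 0.386], [-0.002, -1.0, -0.002]]
force: [0.6, -0.5, -1.3]
opening: 0.0128
time: 12.65
ee_pos: [0.4609, -0.269, 0.1967]
ee_rot: [[0.588, -0.002, 0.809], [-0.809, 0.002, 0.588], [-0.003, -1.0, -0.001]]
force: [0.3, 0.8, -1.9]
opening: 0.0128
time: 12.9
ee_pos: [0.4619, -0.2694, 0.1976]
ee_rot: [[0.587, -0.001, 0.81], [-0.81, 0.0, 0.587], [-0.001, -1.0, -0.0]]
force: [0.8, 0.3, -1.6]
opening: 0.0127
t 12.90 p [ 0.4619 -0.2694  0.1976] yaw 35.94 F [ 0.8  0.3 -1.6] M [ 0.02  0.05 -0.05] open 0.0127 q [-0.65  0.31 -0.13  1.12 -0.    0.3 ]
tool shift [ 0.0136 -0.0024 -0.0035] spin -0.001 ydown [-5.e-04  3.e-04 -1.e+00]
```

View pics/c5.png

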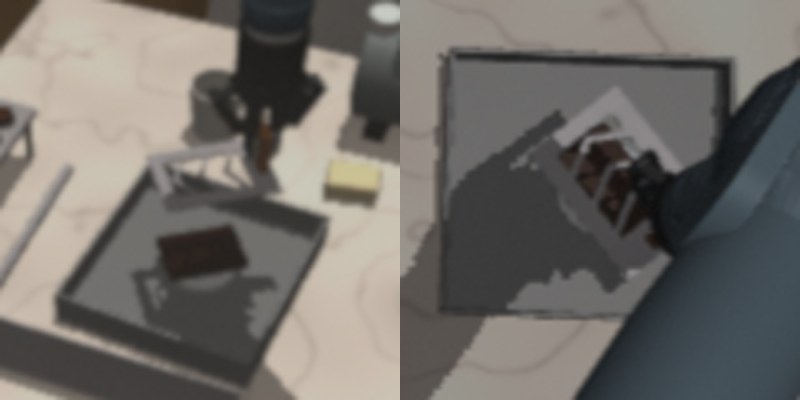

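Stencil held, with the window over the plaque area. Triangulating its visible corners will check level.

```bash
cat > m3.py <<'E'
from h import *
T=load('top');S=load('side');k=.3
def tri(a,b):
    L=[]
    for f,(u,v) in((T,a),(S,b)):
        p=ray(f,u,v,0);c=ray(f,u,v,1);d=(c-p)/np.linalg.norm(c-p);L.append((p,np.eye(3)-np.outer(d,d)))
    X=np.linalg.solve(sum(M for _,M in L),sum(M@p for p,M in L));return X,[np.linalg.norm(M@(X-p)) for p,M in L]
t=lambda x,y:((x-400+.5)*k-.5+275,(y+.5)*k-.5+140)
s=lambda x,y:((x+.5)*k-.5+220,(y+.5)*k-.5+90)
g=np.array([.4619,-.2694]);ux=np.array([.81,.587]);uy=np.array([-.587,.81])
for n,lx,ly,a,b in(('+x+y',60,48,(535,148),(165,207)),('+x-y',60,-48,(615,86),(148,160)),('-x+y',-75,48,None,(280,190))):
    e=g+ux*(lx+62)/1000+uy*ly/1000
    P=np.array([*e,.172]);print(n,'expect',P.round(4),'top',((proj(T,P)-[275,140]+.5)/k-.5+[400,0]).round(0),'side',((proj(S,P)-[220,90]+.5)/k-.5).round(0))
    if a: print('   tri',tri(t(*a),s(*b)))
E
python3 m3.py
```

```text
+x+y expect [ 0.5325 -0.1589  0.172 ] top [528. 153.] side [167. 209.]
   tri (array([ 0.53722461, -0.16556811,  0.16794913]), [np.float64(0.00038758216908970554), np.float64(0.0003875821690899018)])
+x-y expect [ 0.5889 -0.2367  0.172 ] top [617.  86.] side [145. 154.]
   tri (array([ 0.5876812 , -0.23731968,  0.16308269]), [np.float64(0.0024214080143138746), np.float64(0.002421408014313911)])
-x+y expect [ 0.4232 -0.2382  0.172 ] top [627. 280.] side [283. 190.]
```

```bash

python3 -m handwheel '[{"x":0.007,"y":0.01,"z":-0.002,"spin":-0.001,"gripper":255},{"x":0.0066,"y":0.02,"z":-0.0015,"spin":0,"gripper":255},{"x":0,"y":0.025,"z":0,"spin":0,"gripper":255},{"x":0,"y":0.025,"z":0,"spin":0,"gripper":255},{"x":0,"y":0.015,"z":0,"spin":0,"gripper":255},{"x":0,"y":0.005,"z":0,"spin":0,"gripper":255},{"x":0,"y":0,"z":0,"spin":0,"gripper":255},{"x":0,"y":0,"z":0,"spin":0,"gripper":255}]'
python3 -c "
from h import *
go(.467,-.2825,.076,36)
a=grab('side','s6.png')['img'];b=grab('top','t6.png')['img']
o=np.hstack([cv2.resize(a[130:190,240:300],(400,400),interpolation=2),cv2.resize(b[170:230,305:365],(400,400),interpolation=2)])
cv2.imwrite('pics/c6.png',o[:,:,::-1])
"
```

```text
time: 13.67
ee_pos: [0.4675, -0.2832, 0.0981]
ee_rot: [[0.588, 0.0, 0.809], [-0.809, -0.0, 0.588], [0.0, -1.0, -0.0]]
force: [0.4, 0.1, -0.1]
opening: 0.013
t 13.67 p [ 0.4675 -0.2832  0.0981] yaw 36.03 F [ 0.4  0.1 -0.1] M [-0.03 -0.01  0.01] open 0.0130 q [-0.66  0.41 -0.27  0.89 -0.    0.28]
tool shift [-0.0009  0.0221 -0.    ] spin 0.0005 ydown [ 2.e-04 -3.e-04 -1.e+00]
```

View pics/c6.png

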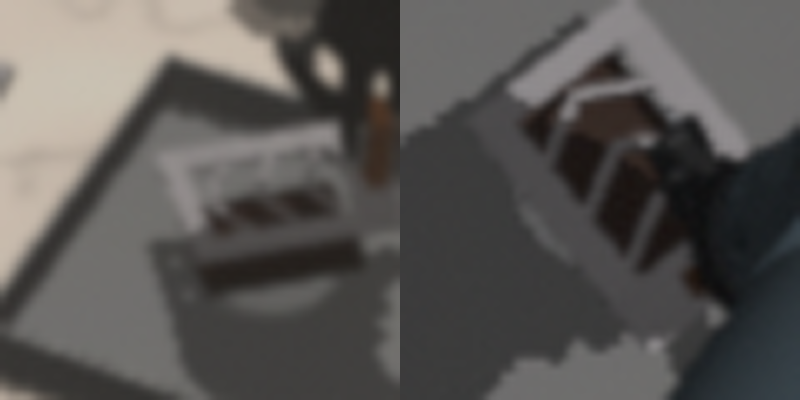

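```bash
cat > m4.py <<'E'
from h import *
T=load('top');S=load('side');k=60/400
s=robot.read_state();R=s['ee_rot'];g=s['ee_pos'][:2];ux=R[:2,2];uy=np.array([-ux[1],ux[0]]);z=s['ee_pos'][2]-.0288+.003
for n,lx,ly in(('+x+y',60,48),('+x-y',60,-48),('-x+y',-75,48),('win+x+y',45,30),('win+x-y',45,-30),('win-x+y',-45,30)):
    P=np.array([*(g+ux*(lx+62)/1000+uy*ly/1000),z])
    print(n,'top',((proj(T,P)-[305,170]+.5)/k-.5+[400,0]).round(0),'side',((proj(S,P)-[240,130]+.5)/k-.5).round(0))
# side view of plaque at z .037 predicted, initial picture compare
a=np.radians(36.05);vx=np.array([np.cos(a),np.sin(a)]);vy=np.array([-vx[1],vx[0]])
im=cv2.imread('pics/side0.png')[:,:,::-1].astype(int);m=((im[...,0]-im[...,2]>6)&(im[...,0]<75)).astype(np.uint8);m[:150]=0;m[185:]=0;m[:,:260]=0;m[:,305:]=0
c=max(cv2.findContours(m,0,1)[0],key=cv2.contourArea).reshape(-1,2);print('side0 plaque bbox',c.min(0),c.max(0))
Q=[proj(S,[*(np.array([.517,-.246])+vx*i*.05+vy*j*.035),h]) for i in(1,-1) for j in(1,-1) for h in(.037,.025)];print('predicted',np.min(Q,0).round(1),np.max(Q,0).round(1))
print('window ctr',g+ux*.062)
E
python3 m4.py
```

```text
+x+y top [466. 120.] side [194. 258.]
+x-y top [630.  -6.] side [153. 149.]
-x+y top [650. 354.] side [413. 219.]
win+x+y top [517. 122.] side [211. 232.]
win+x-y top [619.  43.] side [185. 165.]
win-x+y top [640. 278.] side [356. 207.]
side0 plaque bbox [267 158] [293 173]
predicted [265.7 156.4] [294.1 174.3]
window ctr [ 0.51848638 -0.24728563]
```

The corners agree with a level plate to within about 1 px. I'll apply a small correction and descend the last 22 mm gently.

```bash

python3 -m handwheel '[{"x":-0.0018,"y":0.004,"z":0,"spin":0,"gripper":255},{"x":0,"y":0.006,"z":0,"spin":0,"gripper":255},{"x":0,"y":0.005,"z":0,"spin":0,"gripper":255},{"x":0,"y":0.003,"z":0,"spin":0,"gripper":255},{"x":0,"y":0.002,"z":0,"spin":0,"gripper":255},{"x":0,"y":0,"z":0,"spin":0,"gripper":255},{"x":0,"y":0,"z":0,"spin":0,"gripper":255},{"x":0,"y":0,"z":0,"spin":0,"gripper":255}]'
python3 -c "
from h import *
go(.467,-.2825,.076,36)"
```

```text
time: 14.43
ee_pos: [0.4664, -0.2815, 0.078]
ee_rot: [[0.588, 0.0, 0.809], [-0.809, -0.0, 0.588], [0.0, -1.0, 0.0]]
force: [-0.1, -0.1, 0.0]
opening: 0.013
t 14.43 p [ 0.4664 -0.2815  0.078 ] yaw 36.04 F [-0.1 -0.1  0. ] M [-0.04  0.05  0.01] open 0.0130 q [-0.66  0.43 -0.3   0.84 -0.    0.28]
tool shift [ 0.0011  0.002  -0.0001] spin 0.0007 ydown [ 2.e-04 -2.e-04 -1.e+00]
```

```bash

python3 -m handwheel '[{"x":0.0006,"y":0.002,"z":0,"spin":0,"gripper":255},{"x":0,"y":0,"z":0,"spin":0,"gripper":255},{"x":0,"y":0,"z":0,"spin":0,"gripper":255},{"x":0,"y":0,"z":0,"spin":0,"gripper":255}]'
python3 -c "
from h import *
go(.467,-.2825,.076,36)
a=grab('side','s7.png')['img'];b=grab('top','t7.png')['img']
o=np.hstack([cv2.resize(a[130:190,240:300],(400,400),interpolation=2),cv2.resize(b[170:230,305:365],(400,400),interpolation=2)])
cv2.imwrite('pics/c7.png',o[:,:,::-1])
"; python3 m4.py
```

```text
time: 14.77
ee_pos: [0.4666, -0.282, 0.0759]
ee_rot: [[0.588, 0.0, 0.809], [-0.809, -0.0, 0.588], [0.0, -1.0, -0.0]]
force: [0.8, -0.5, -1.1]
opening: 0.0127
t 14.77 p [ 0.4666 -0.282   0.0759] yaw 36.04 F [ 0.8 -0.5 -1.1] M [0.03 0.01 0.01] open 0.0127 q [-0.66  0.43 -0.3   0.84 -0.    0.28]
tool shift [ 0.0007 -0.0001 -0.    ] spin 0.0007 ydown [ 0.e+00 -1.e-04 -1.e+00]
+x+y top [457. 130.] side [195. 288.]
+x-y top [618.   6.] side [154. 179.]
-x+y top [638. 360.] side [411. 249.]
win+x+y top [507. 132.] side [211. 263.]
win+x-y top [608.  54.] side [185. 195.]
win-x+y top [628. 285.] side [355. 237.]
side0 plaque bbox [267 158] [293 173]
predicted [265.7 156.4] [294.1 174.3]
window ctr [ 0.51676471 -0.24550313]
```

View pics/c7.png

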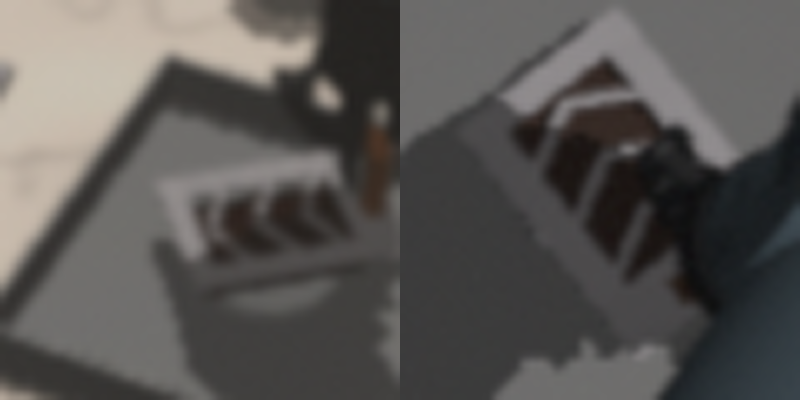

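The plate corners match the prediction in both views (side (155,181) against (154,179), top (617,8) against (618,6)). The window shows only chocolate, and a 10 mm gap is visible. Handing in.

```bash
python3 -c "
from h import *
print(robot.hand_in()); go(.467,-.2825,.076,36)"
```

```text
the job is handed in; nothing more can be done
None
the job is handed in; nothing more can be done
```

The lid is on the praline tin, and the arm is holding the stencil over the plaque. I handed the job in at about 15 s of the 51 s.

- **Lid:** It met the rim at a tool height of 0.085 m, the height for a seated lid. After I let go, both views showed it level and centred.
- **Stencil position:** I gripped it at 110 N. The window centre is at about (0.517, -0.2455), against (0.517, -0.246) measured for the plaque. The yaw is 36.0°, against 36.05° for the plaque.
- **Height and contact:** By tool height, the underside is about 10 mm above the plaque. The last wrist force was about 1 N, so nothing is touching.
- **Levelness:** Plate corners in the last two pictures were within about 0.5 px of a level plate. An earlier rough triangulation from higher up had hinted at a 4–9 mm sag at the front. The closer views did not confirm it.
- **Not checked:** I did not re-measure the other things on the counter at the end. None looked moved in the close-up crops, and I saw no unexpected contact force.

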